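Load the sample carrier in order and hold its latched lid open

ROBOT

A 6-joint arm with a two-finger parallel gripper is mounted at the origin on a cart in front of the work surface, level with it; the furniture and walls round the work are solid. World frame = base frame: x ahead of the robot, y to its left, z up, the work surface at z = 0. Lengths are in m, angles in rad, forces in N, time in s.
With the tool pointing down it reaches from about 0.425 to 0.95 m from the base axis. Payload 14.7 kg.
Tool frame: the origin (TCP) lies on the centre line of the jaws, within the pads' length; the fingertips stand 17 mm ahead of it and the grasp point (between the pads) lies 2 mm behind it; z points along the fingers, y is the direction in which the jaws open and shut (so a half turn about z gives the same grasp; the last joint's range is limited). The gripper opens to 85 mm and grips with 20 to 120 N. Pads are 22 mm wide; open, the fingers measure 114 mm over their backs; the gripper's body (76 mm by 85 mm) begins 54 mm behind the grasp point. The pads swing forward as they close: fully open they stand 13 mm farther back than shut.
Start: joints at [-1.242, 0.48, 1.596, -0, 1.065, -0.047], TCP at [0.239, -0.605, 0.248] pointing down, gripper open.
Joint ranges: [-2.75, 2.75], [-0.82, 2.05], [0.23, 2.67], [-1.56, 4.7], [0.09, 2.69], [-2.92, 2.92]. Speed limits (rad/s): [1.89, 1.89, 2.39, 3.01, 3.01, 3.01].

INTERFACE

Orientations are given as [roll, pitch, yaw] about the fixed x, y, z axes, in that order (R = Rz(yaw) Ry(pitch) Rx(roll)).
In Python, from station import bot gives the robot as it stands.
- The arm moves only by the tool drive_tool, never from a script. Its argument "rows" is one flat list of numbers, 6 for each row, row after row: the shift along the tool's x, y, z in mm, then the turn, a rotation vector about the tool's x, y, z in rad. In form: [tx, ty, tz, wx, wy, wz, tx, ty, tz, wx, wy, wz, ...]. A call has 1 to 20 rows; each row is the pose to reach, as a shift and turn from the pose commanded when the call began, along the tool's axes at that moment; what a row does not reach only later rows make up. A row lasts 1/10 s, in which the tool goes at most 50 mm and 8.59 degrees, less where a joint would pass 70% of its speed; a pose out of reach is approached as far as the arm can. A call with a gripper value outside its range is refused whole. "claw" is the opening, from 0 (shut) to 1 (fully open), set as the call begins (left out, the last holds). The fingers move at their own pace and stop on an object; "grip_force" is the grip in N (left out, the last holds). Time passes only in rows, so rows that repeat a pose let the fingers close. It gives the time, the measured TCP pose, the force and the opening at its end, in the units of the state.
- bot.get_obs(): the state, without advancing time (a new reading comes with each control period).
- bot.capture(name): name is "scene" or "top" or "wrist"; returns the picture (420x560x3 uint8, red, green, blue); there is no depth.
- bot.camera_info(name): a dict with "mtx" (3x3 intrinsics, pixels), "R" (3x3) and "t" (3): a world point X has camera coordinates R X + t; the wrist camera has in their place "T_tool_cam" (4x4, takes a point from camera to tool coordinates, whose origin is the TCP and whose axes are the flange's). Camera axes: x right, y down, z forward; pixel columns grow to the right and rows downward; lengths in m; the calibration is good to about 2 mm. A picture is of the moment at which its call begins: read the wrist's pose just before it. camera_info takes no time and is no camera call.
- bot.close_job(): hands the job in, once; it reports no verdict.
The state is a dict: "time": time; "joints": joint angles; "dq": joint speeds; "joint_efforts": joint torques, N m; "tcp_pos": TCP position; "ee_rot": TCP orientation; "wrist_force": force on the tool from outside, world axes, zero at the start; "moment": the same for the moment, N m; "grip_width": opening from 0.0 (shut) to 1.0 (fully open).
Only numpy, scipy, OpenCV 4.12 (cv2) and the standard library are available. Lean on these libraries where they do the work, as an engineer would, in place of code of your own. Each camera call takes 0.05 s, during which the arm holds its last target.

TASK

Load the sample carrier: first stand the red-capped jar in the one-dot pocket and let go, then the white-capped jar in the two-dot pocket and let go, both upright and fully down. Then try the grey bin lid by pulling up on its bar, before touching the orange slide; if the lid is caught, push the orange slide all the way to the right to free it. Lift the lid well open, about half way to vertical or somewhat more, and finish while holding it there by its bar so that the data stick can be taken out; leave the mug, phone and rubber stamp where they are.

Things in the scene. Friction and masses are not known exactly. Their poses are not given: they have to be found in the camera images.
- carrier: Sample carrier, fixed to the desk: 146 mm (x) by 324 mm (y) black base tray. Origin on the desk under the tray's middle; +x points away from the robot, +y to its left, z up (yaw within 0.1 rad). On the right (-y) a grey block, 26 mm high, with two round pockets; on the left a blue open-topped bin, 106 (x) by 130 mm, 44 mm high, with a grey hinged lid; in front of the bin a 32 mm deep blue ledge, 40 mm high, with the orange slide. A data stick lies in the bin.
- pocket_1 (a point): Centre of the mouth of the pocket marked with one yellow dot (the left one, next to the bin). 53 mm across, 18 mm deep: its floor is 8 mm above the desk, its mouth 26 mm. The dots lie on the block's front edge.
- pocket_2 (a point): Centre of the mouth of the pocket marked with two yellow dots (86 mm to the right of the first); same size.
- jar_red_mid (a point): Centre (half-way up) of the closed amber sample jar with red cap: upright, round, 48 mm across at its widest, 80 mm high, stands on the desk 40 mm below this point. Loose, 0.14 to 0.28 kg; grasp from above at about half height or a little higher, where it is 48 mm wide. Loaded jars stand 38 mm apart and 33 mm from the bin's lid, so set a jar in with the fingers in front of and behind it (closing along the carrier's x).
- jar_white_mid (a point): The same for the jar with white cap. One jar stands left and one right of the carrier, either way round.
- lid (a joint): Hinge of the grey bin lid (108 x 132 mm, 6 mm thick, 0.25 kg), rad: 0 shut, grows as the front edge rises, stops at 1.35. Falls shut by itself when let go. A hidden catch behind the front edge may or may not be hooked at the start; nothing visible tells. If hooked, the lid rises only 0.02 to 0.05 rad (2 to 4 mm at the bar) and then stops hard; if not, it lifts freely with about 2 N.
- lid_bar (a point): Middle of the steel bow handle on the lid: a round bar 10 mm thick along the carrier's y, 80 mm clear between its posts, its centre 36 mm above the lid's top (86 mm above the desk when shut). Pinch from above with the fingers closing across it, along the carrier's x; it can turn between the fingers while the lid swings.
- lid_hinge (a point): Point on the lid's hinge line, at the middle of its width, at the bin's far edge, 44 mm above the desk. The line runs along the carrier's y; with the lid shut the bar lies 78 mm nearer the robot and 42 mm higher than it.
- slide (a joint): Travel of the orange thumb slide, m: 0 at the left, as it starts, to 0.016 fully right (carrier -y). Takes about 3 N, stays where it is put. Pushed right it draws a hooked catch off the lid (after 9 mm at most), and the catch stays off.
- slide_knob (a point): Centre of the orange slide's upright knob, 14 mm (x) by 12 mm (y), standing 22 mm above the ledge (top 62 mm above the desk); this point lies 52 mm above the desk. Push it with a fingertip on its left (+y) side.
- mug: Brown mug, 81 x 116 x 94 mm, behind the carrier; origin under its centre. Leave alone.
- phone: Phone with red edge, 79 x 152 x 10 mm, lying at the far right; origin under its centre. Leave alone.
- stamp: Wooden rubber stamp, 27 x 54 x 70 mm, standing behind; origin under its centre. Leave alone.
Things that resemble listed ones, but are neither listed nor needed, are in the scene too. What is shaped like the part that bears jar_red_mid but green is not meant.

How it is judged:
On the way, in this order (a step that is already met when the one before it is completed fails the run):
1. the red-capped jar stands fully down in the one-dot pocket and is let go (horizontal distance between jar_red_mid and pocket_1 below 0.006 m and z of jar_red_mid in the frame of pocket_1 below 0.026 m and angle between jar_red_mid's own z axis and vertical below 0.1 rad and contact force between the fingers and jar_red below 0.1 N), for 0.2 s.
2. then the white-capped jar stands fully down in the two-dot pocket and is let go (all of step 1 and horizontal distance between jar_white_mid and pocket_2 below 0.006 m and z of jar_white_mid in the frame of pocket_2 below 0.026 m and angle between jar_white_mid's own z axis and vertical below 0.1 rad and contact force between the fingers and jar_white below 0.1 N), for 0.2 s.
3. the lid is pulled up against its catch, or off its seat, by the fingers before the slide is touched (value of joint lid above 0.01 rad and value of joint slide below 0.003 m and contact force between the fingers and lid above 0.5 N), for 0.1 s.
At the end, for the whole second after the job is handed in: Red-capped jar in the one-dot pocket, white-capped in the two-dot one: within 6 mm of its centre, 4 mm of fully down, 0.1 rad of upright, not touched. Lid 0.7 to 1.3 rad open, still (under 0.1 rad/s) and held by the fingers (over 0.5 N) (all of step 2 and value of joint lid between 0.7 and 1.3 rad and contact force between the fingers and lid above 0.5 N and velocity of joint lid between -0.1 and 0.1 rad/s); the arm keeps its last pose, push and grip.
It fails at once if the mug is moved more than 3 cm (distance of mug from where it was at the start of the episode above 0.03 m).
It fails at once if the phone is moved more than 3 cm (distance of phone from where it was at the start of the episode above 0.03 m).
It fails at once if the rubber stamp is moved more than 3 cm (distance of stamp from where it was at the start of the episode above 0.03 m).
It also fails if it takes over 72 s, if anything falls off the work surface, if the arm or the gripper's body presses on something with over 40 N, if the wrist force passes 120 N, or if a joint passes its speed limit or range.

## Working session

There is one attempt and no reset: what is moved stays moved. The work goes in short steps, Python scripts to look and compute and a tool call to move; the robot and the scene stay as the last step left them, time stands still between calls to the robot, and variables do not carry over. Pictures are saved under pics/ and viewed, and the job is handed in when it is done.

Besides the shell and the picture viewer there is one more tool, called by a JSON object that holds its "fn" and its "kwargs", one argument or row to a line. drive_tool: Moves the arm, as the interface text tells. Its arguments: {"type":"object","properties":{"rows":{"type":"array"},"claw":{"type":"number"},"grip_force":{"type":"number"}},"required":["rows"]}

```bash
mkdir -p pics; ls
python3 - <<'E'
from station import bot
import cv2,numpy as np
print(bot.get_obs())
for n in("scene","top","wrist"):
    im=bot.capture(n); cv2.imwrite(f"pics/{n}0.png",im[:,:,::-1])
    print(n,bot.camera_info(n))
E
```

```text
pics
{'time': 0.0, 'joints': array([-1.24161926e+00,  4.80795645e-01,  1.59689275e+00, -7.15053163e-07,
        1.06508960e+00, -4.66007043e-02]), 'dq': array([ 0.00032958,  0.00250644, -0.00016085,  0.00054605, -0.00065638,
        0.00069879]), 'joint_efforts': array([-7.57915859e-05, -9.50653911e+01, -4.30186379e+01,  8.43962766e-05,
        1.28328684e-02, -5.04757554e-05]), 'tcp_pos': array([ 0.23843746, -0.60425975,  0.24768883]), 'ee_rot': array([-3.14040857e+00, -5.45930486e-05,  3.75778090e-01]), 'wrist_force': array([-0.16129967,  1.07237843, -0.11143044]), 'moment': array([ 0.00749858,  0.00641598, -0.01812225]), 'grip_width': 1.0007277342882002}
scene {'mtx': array([[535.65290079,   0.        , 287.81282738],
       [  0.        , 535.65290079, 201.18063107],
       [  0.        ,   0.        ,   1.        ]]), 'R': array([[ 0.97950017,  0.20114493,  0.01096093],
       [ 0.16176972, -0.75300088, -0.63782461],
       [-0.1200416 ,  0.62652246, -0.77010364]]), 't': array([-0.51204599, -0.20077447,  2.10231907])}
top {'mtx': array([[391.97156538,   0.        , 280.50011741],
       [  0.        , 391.97156538, 212.22536008],
       [  0.        ,   0.        ,   1.        ]]), 'R': array([[ 0.01047629, -0.99993948,  0.00335867],
       [-0.98385569, -0.01090778, -0.17863089],
       [ 0.17865672, -0.00143306, -0.98391042]]), 't': array([-0.19043362,  0.57638212,  1.25476312])}
wrist {'mtx': array([[322.8312655 ,   0.        , 283.60609631],
       [  0.        , 322.8312655 , 208.07960098],
       [  0.        ,   0.        ,   1.        ]]), 'T_tool_cam': array([[-1.88111874e-04, -9.45209505e-01, -3.26464327e-01,
         8.55897291e-02],
       [ 9.99999491e-01,  1.45771545e-04, -9.98260457e-04,
         7.30150365e-04],
       [ 9.91154481e-04, -3.26464349e-01,  9.45208996e-01,
        -1.25432919e-01],
       [ 0.00000000e+00,  0.00000000e+00,  0.00000000e+00,
         1.00000000e+00]])}
```

View pics/scene0.png

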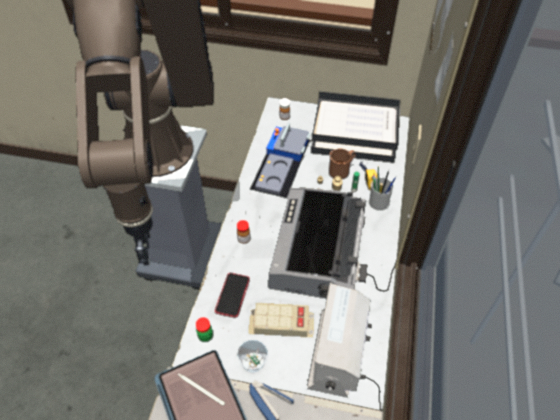

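View pics/top0.png

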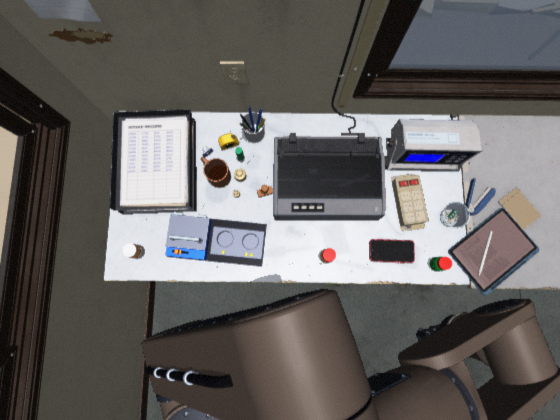

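View pics/wrist0.png

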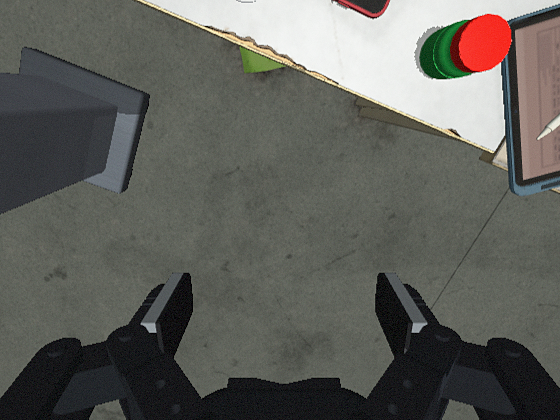

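The scene picture shows the amber red-capped jar at about (243,232), the green decoy at (204,328), the white-capped jar at (285,108) and the carrier around (280,160). In the top view these are at (328,256), (440,264), (132,250) and (215,240). The candidates for the red jar are therefore the amber one (328,256) and the green one (440,264), and I choose amber. Next I'll take close crops.

Run:
```python
import cv2,numpy as np
s=cv2.imread('pics/scene0.png');t=cv2.imread('pics/top0.png')
cv2.imwrite('pics/c1.png',cv2.resize(s[90:260,220:360],None,fx=4.5,fy=4.5,interpolation=cv2.INTER_CUBIC)[:, :][:600] if 0 else cv2.resize(s[90:250,220:360],None,fx=3.7,fy=3.7,interpolation=cv2.INTER_CUBIC))
cv2.imwrite('pics/c2.png',cv2.resize(t[200:285,110:350],None,fx=3.3,fy=3.3,interpolation=cv2.INTER_CUBIC))
```

```text
(no output)
```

View pics/c1.png

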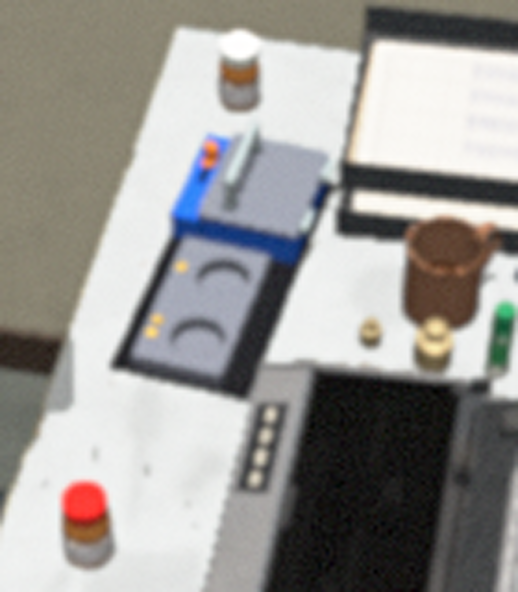

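View pics/c2.png

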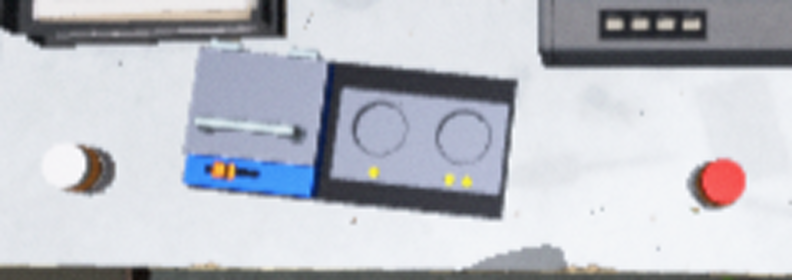

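The crops show an amber body under the red cap (top crop (722,182)), and the white-capped jar at (65,167). Pocket 1, with one dot, is at (380,130) and pocket 2 at (463,138). The bar is around (250,128) and the knob at (222,171).

```bash
cat > h.py <<'E'
import numpy as np,cv2
from station import bot
from scipy.spatial.transform import Rotation as Ro
def cam(name,pose=None):
    ci=bot.camera_info(name)
    if name!='wrist': R=ci['R'];t=ci['t']
    else:
        p,e=pose; A=np.eye(4);A[:3,:3]=Ro.from_euler('xyz',e).as_matrix();A[:3,3]=p
        W=np.linalg.inv(A@ci['T_tool_cam']);R=W[:3,:3];t=W[:3,3]
    return ci['mtx'],R,t
def ray(c,uv):
    K,R,t=c;d=R.T@np.linalg.solve(K,[uv[0],uv[1],1.]);return -R.T@t,d/np.linalg.norm(d)
def onz(c,uv,z):
    o,d=ray(c,uv);return o+d*(z-o[2])/d[2]
def tri(l):
    A=0;b=0
    for c,uv in l:
        o,d=ray(c,uv);P=np.eye(3)-np.outer(d,d);A=A+P;b=b+P@o
    x=np.linalg.solve(A,b)
    return x,[float(np.linalg.norm(np.cross(x-ray(c,uv)[0],ray(c,uv)[1]))) for c,uv in l]
def proj(c,X):
    K,R,t=c;q=K@(R@np.asarray(X)+t);return q[:2]/q[2]
E
python3 - <<'E'
from h import *
np.set_printoptions(precision=4,suppress=True)
T=cam('top');S=cam('scene')
ct=lambda u,v:(110+u/3.3-.35,200+v/3.3-.35)
cs=lambda u,v:(220+u/3.7-.36,90+v/3.7-.36)
for n,a,b,z in [('red',(722,182),(84,498),.08),('white',(65,167),(239,43),.08),('p1',(380,130),(222,282),.026),('p2',(463,138),(197,342),.026),('dot1',(373,173),(181,266),.026),('bar',(250,128),(241,160),.086),('knob',(222,171),(210,150),.062)]:
    print(n,onz(T,ct(*a),z),onz(S,cs(*b),z),tri([(T,ct(*a)),(S,cs(*b))]))
E
```

```text
red [ 0.4366 -0.339   0.08  ] [ 0.4383 -0.3416  0.08  ] (array([ 0.4371, -0.3393,  0.0766]), [0.0003418589636252652, 0.0003418589636252586])
white [0.4442 0.2985 0.08  ] [0.4454 0.3002 0.08  ] (array([0.4449, 0.2984, 0.081 ]), [0.000831776283385001, 0.0008317762833848804])
p1 [0.4895 0.0019 0.026 ] [ 0.4923 -0.006   0.026 ] (array([0.4904, 0.0032, 0.0161]), [0.00019038696771835105, 0.00019038696771819433])
p2 [ 0.4823 -0.0828  0.026 ] [ 0.4852 -0.0912  0.026 ] (array([ 0.4832, -0.082 ,  0.0155]), [0.00016480505417510575, 0.00016480505417509843])
dot1 [0.4458 0.0074 0.026 ] [0.4464 0.0071 0.026 ] (array([0.4461, 0.0076, 0.0254]), [0.00022850462070936228, 0.00022850462070926755])
bar [0.4835 0.1197 0.086 ] [0.487  0.1119 0.086 ] (array([0.4847, 0.1222, 0.0761]), [0.00014753032353382356, 0.0001475303235337736])
knob [0.4434 0.1508 0.062 ] [0.4468 0.145  0.062 ] (array([0.4445, 0.153 , 0.0542]), [0.000508652378269953, 0.0005086523782698925])
```

```bash
cat >> h.py <<'E'
def delta(target,yaw,cur=None):
    """shift(mm) & rotvec in current tool axes to reach target pos with tool down at yaw"""
    o=bot.get_obs() if cur is None else cur
    R0=Ro.from_euler('xyz',o['ee_rot']);R1=Ro.from_euler('xyz',[np.pi,0,yaw])
    return R0.as_matrix().T@(np.asarray(target)-o['tcp_pos'])*1000,(R0.inv()*R1).as_rotvec()
def snap(fn):
    o=bot.get_obs();im=bot.capture('wrist');cv2.imwrite(fn,im[:,:,::-1])
    np.savez(fn+'.npz',p=o['tcp_pos'],e=o['ee_rot']);return o,im
def wc(fn):
    d=np.load(fn+'.npz');return cam('wrist',(d['p'],d['e']))
np.set_printoptions(precision=4,suppress=True)
E
python3 - <<'E'
from h import *
print(delta([.437,-.339,.22],1.486))
E
```

```text
(array([ 282.0686, -173.9543,   27.9787]), array([-0.0009, -0.0006, -1.1102]))
```

{"fn": "drive_tool", "kwargs": {
  "rows": [14,-9,1,0,0,-0.06,42,-26,4,0,0,-0.17,79,-49,8,0,0,-0.31,118,-73,12,0,0,-0.46,157,-97,16,0,0,-0.61,196,-121,20,0,0,-0.76,234,-144,24,0,0,-0.91,263,-162,26,0,0,-1.04,278,-172,28,0,0,-1.1,282,-174,28,0,0,-1.11,282,-174,28,0,0,-1.11,282,-174,28,0,0,-1.11],
  "claw": 1,
  "grip_force": 40
}}

```text
time: 1.35
tcp_pos: [0.4367, -0.3399, 0.2203]
ee_rot: [-3.141, 0.0, 1.484]
wrist_force: [-1.4, -1.0, 0.1]
grip_width: 0.998
```

Run:
```python
from h import *
o,im=snap('pics/w1.png');print(o['time'],o['tcp_pos'],o['ee_rot'],o['wrist_force'],o['joints'])
c=wc('pics/w1.png')
print(proj(c,[.437,-.339,.08]),proj(c,[.437,-.339,.0]))
```

```text
1.35 [ 0.4367 -0.3399  0.2203] [-3.1415  0.0002  1.484 ] [-1.3593 -1.0358  0.1448] [-0.7162  0.3777  1.85   -0.0002  0.9139 -0.6292]
[282.2999 198.9433] [282.5676 177.098 ]
```

View pics/w1.png

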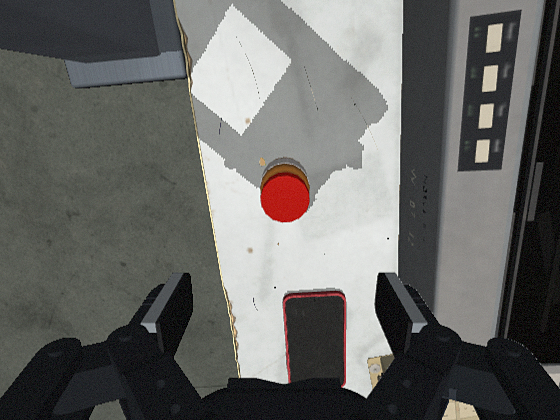

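The picture shows the amber jar's red cap at (285,198), where I predicted (282,199). The phone is clear below it. I'll fit the cap.

Run:
```python
from h import *
im=cv2.imread('pics/w1.png').astype(int);b,g,r=im[...,0],im[...,1],im[...,2]
m=((r>150)&(g<70)&(b<70)).astype('uint8');m[270:]=0
n,l,s,ce=cv2.connectedComponentsWithStats(m);k=1+np.argmax(s[1:,4]);print(s[k],ce[k])
c=wc('pics/w1.png')
T=cam('top');S=cam('scene')
# cap top centre: bounding box centre approx
u=(s[k,0]+s[k,2]/2-.5, s[k,1]+s[k,3]/2-.5);print(u)
print(onz(c,u,.08),tri([(c,u),(T,(328.5,254.8))]),tri([(c,u),(T,(328.5,254.8)),(S,(242.3,224.2))]))
for p in (onz(c,u,.08),): 
  print(delta([p[0],p[1],.048],1.484))
```

```text
[ 261  176   48   46 1744] [284.5711 198.5522]
(np.float64(284.5), np.float64(198.5))
[ 0.4389 -0.3388  0.08  ] (array([ 0.4379, -0.3406,  0.0727]), [0.0009256727729088692, 0.0009256727729087922]) (array([ 0.4377, -0.3396,  0.0772]), [0.001164271533290244, 0.0009107965843887496, 0.00027023353112323815])
(array([  1.5984,   2.2389, 172.3485]), array([-0.    ,  0.0002, -0.0002]))
```

{"fn": "drive_tool", "kwargs": {
  "rows": [0,1,15,0,0,0,1,2,45,0,0,0,1,2,80,0,0,0,1,2,115,0,0,0,1,2,145,0,0,0,1,2,165,0,0,0,1,2,174,0,0,0,1,2,174,0,0,0,1,2,174,0,0,0]
}}

```text
time: 2.3
tcp_pos: [0.4392, -0.3391, 0.047]
ee_rot: [3.141, 0.0, 1.485]
wrist_force: [0.7, 0.1, 0.1]
grip_width: 0.996
```

{"fn": "drive_tool", "kwargs": {
  "rows": [0,0,0,0,0,0,0,0,0,0,0,0,0,0,0,0,0,0,0,0,0,0,0,0,0,0,0,0,0,0,0,0,0,0,0,0,0,0,0,0,0,0,0,0,0,0,0,0],
  "claw": 0.35,
  "grip_force": 40
}}

```text
time: 3.1
tcp_pos: [0.4393, -0.3386, 0.0472]
ee_rot: [3.141, 0.001, 1.486]
wrist_force: [-3.5, 1.3, 10.2]
grip_width: 0.544
```

Run:
```python
from h import *
o,im=snap('pics/w2.png');print(o['time'],o['tcp_pos'],o['ee_rot'],o['wrist_force'],o['grip_width'])
```

```text
3.1 [ 0.4393 -0.3386  0.0472] [3.1409 0.0006 1.4859] [-3.5278  1.2652 10.2337] 0.5443492245844288
```

View pics/w2.png

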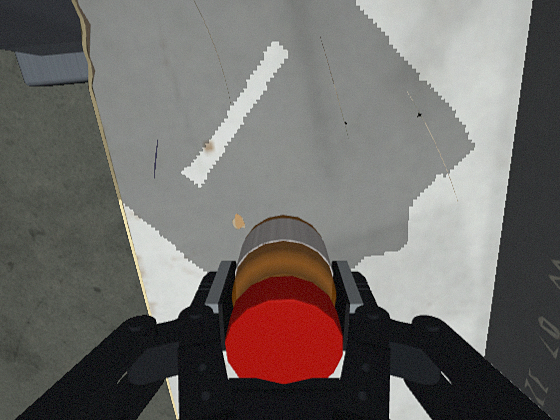

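The jar is gripped at width 0.544 × 85 = 46 mm, with the cap centred between the pads (285,330). I'll lift it and carry it towards the carrier, stopping where the pockets are in view.

{"fn": "drive_tool", "kwargs": {
  "rows": [0,0,-8,0,0,0,0,0,-30,0,0,0,0,0,-65,0,0,0,4,0,-105,0,0,0,20,3,-140,0,0,0,50,7,-165,0,0,0,90,13,-183,0,0,0,130,19,-190,0,0,0,165,24,-193,0,0,0,192,28,-193,0,0,0,208,30,-193,0,0,0,212,30,-193,0,0,0,212,30,-193,0,0,0,212,30,-193,0,0,0]
}}

```text
time: 4.55
tcp_pos: [0.4869, -0.1303, 0.2395]
ee_rot: [3.141, 0.0, 1.486]
wrist_force: [0.2, -0.5, -2.7]
grip_width: 0.543
```

Run:
```python
from h import *
o,im=snap('pics/w3.png');print(o['time'],o['tcp_pos'],o['ee_rot'],o['wrist_force'],o['grip_width'])
c=wc('pics/w3.png')
for p in [[.4895,.0019,.026],[.4823,-.0828,.026],[.484,.121,.086]]:print(proj(c,p))
```

```text
4.55 [ 0.4869 -0.1303  0.2395] [3.1414 0.0002 1.4856] [ 0.1958 -0.465  -2.7027] 0.5428699509086908
[272.912  43.299]
[273.8487 135.0483]
[ 244.002  -173.6245]
```

View pics/w3.png

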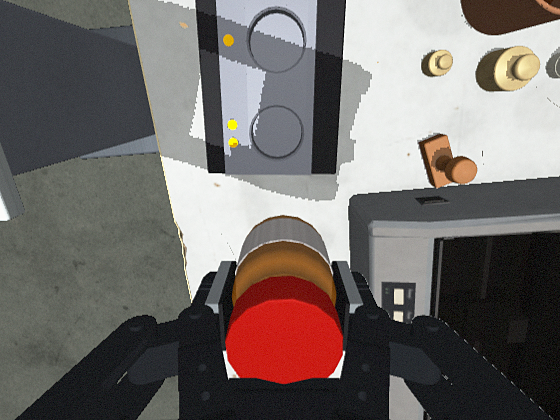

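The picture shows pocket 1 at about (277,40), next to the single dot at (228,40), and pocket 2 at about (277,131). I'll zoom in to get them exactly.

Run:
```python
from h import *
im=cv2.imread('pics/w3.png')
z=cv2.resize(im[0:180,190:350],None,fx=3.3,fy=3.3,interpolation=cv2.INTER_CUBIC)
cv2.imwrite('pics/w3z.png',z)
g=cv2.GaussianBlur(cv2.cvtColor(z,cv2.COLOR_BGR2GRAY),(0,0),2)
h=cv2.HoughCircles(g,cv2.HOUGH_GRADIENT,1.2,150,param1=60,param2=25,minRadius=70,maxRadius=110)
print(h)
if h is not None:
  for x,y,r in h[0]: print(190+(x+.5)/3.3-.5,(y+.5)/3.3-.5,r/3.3)
```

```text
[[[286.2  438.6   84.76]
  [285.   119.4   97.36]]]
276.37878 132.56061 25.684849
276.01514 35.833336 29.50303
```

View pics/w3z.png

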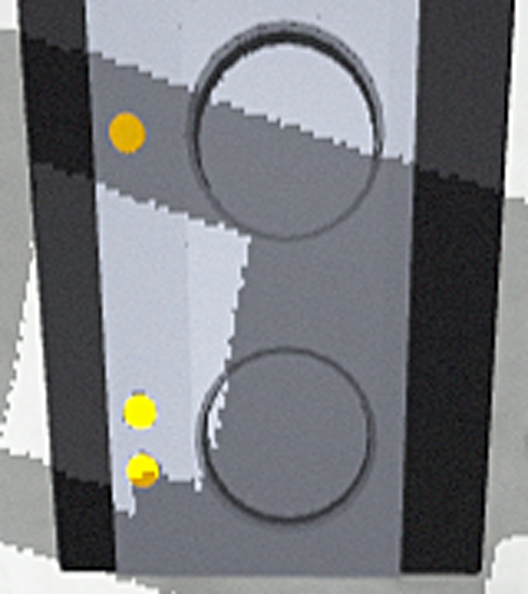

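```bash
cat >> h.py <<'E'
from scipy.optimize import least_squares
def circfit(c,ext,z,x0):
    """ext: left,right,top,bottom pixel extents of horizontal circle at height z -> x,y,r"""
    a=np.linspace(0,2*np.pi,361)
    def f(q):
        P=np.stack([q[0]+q[2]*np.cos(a),q[1]+q[2]*np.sin(a),0*a+z],1)
        K,R,t=c;v=(P@R.T+t)@K.T;v=v[:,:2]/v[:,2:]
        return np.array([v[:,0].min(),v[:,0].max(),v[:,1].min(),v[:,1].max()])-ext
    s=least_squares(f,[*x0,.026]);return s.x,s.fun
E
python3 - <<'E'
from h import *
c=wc('pics/w3.png')
u=lambda x:190+(x+.5)/3.3-.5
v=lambda y:(y+.5)/3.3-.5
q=[]
for e,x0 in [((187,384,20,242),(.49,.002)),((199,375,346,524),(.482,-.083))]:
    x,f=circfit(c,np.array([u(e[0]),u(e[1]),v(e[2]),v(e[3])]),.026,x0);print(x,f);q.append(x[:2])
d=q[0]-q[1];print(np.linalg.norm(d),np.arctan2(-d[0],d[1]))
# jar in grip: cap seen in tool frame; expected position of cap top at tool (x,0,-?)
im=cv2.imread('pics/w3.png').astype(int);r=(im[...,2]>170)&(im[...,1]<60);ys,xs=np.nonzero(r);print(xs.min(),xs.max(),ys.min(),ys.max())
z0=.2395-.0472+.08
o=np.load('pics/w3.png.npz')
print(circfit(c,np.array([xs.min()-.5,xs.max()+.5,275,385]),z0,o['p'][:2]))
for k in (0,.002,-.002): print(proj(c,[o['p'][0]+.0847*k,o['p'][1]+k,z0]))
E
```

```text
[0.4928 0.0041 0.0283] [-0.1725  0.1727  0.1502 -0.1596]
[ 0.4854 -0.0802  0.0272] [ 0.1457 -0.1458 -0.1389  0.1465]
0.08462491943925024 -0.08736817206260153
225 342 299 383
(array([ 0.4887, -0.1243,  0.0217]), array([-3.2194,  3.2172,  3.6894, -4.1835]))
[279.8373 347.0162]
[279.811  342.4569]
[279.8634 351.5239]
```

{"fn": "drive_tool", "kwargs": {
  "rows": [10,-1,10,0,0,0,30,-3,40,0,0,0,52,-5,75,0,0,0,66,-6,103,0,0,0,69,-6,114,0,0,0,69,-6,115,0,0,0,69,-6,115,0,0,0]
}}

```text
time: 5.3
tcp_pos: [0.4873, -0.061, 0.1247]
ee_rot: [3.141, 0.0, 1.486]
wrist_force: [0.3, 0.1, -3.5]
grip_width: 0.541
```

Run:
```python
from h import *
o,im=snap('pics/w4.png');print(o['time'],o['tcp_pos'],o['ee_rot'],o['wrist_force'],o['grip_width'])
im=cv2.imread('pics/w4.png')
c=wc('pics/w4.png');print(proj(c,[.4928,.0041,.026]))
cv2.imwrite('pics/w4z.png',cv2.resize(im[30:230,170:390],None,fx=3,fy=3,interpolation=cv2.INTER_CUBIC))
cv2.imwrite('pics/w4j.png',cv2.resize(im[200:400,190:380],None,fx=3,fy=3,interpolation=cv2.INTER_CUBIC))
```

```text
5.3 [ 0.4873 -0.061   0.1247] [3.1412 0.0001 1.4855] [ 0.2685  0.0595 -3.4958] 0.5410970711918811
[281.3833 126.4296]
```

View pics/w4z.png

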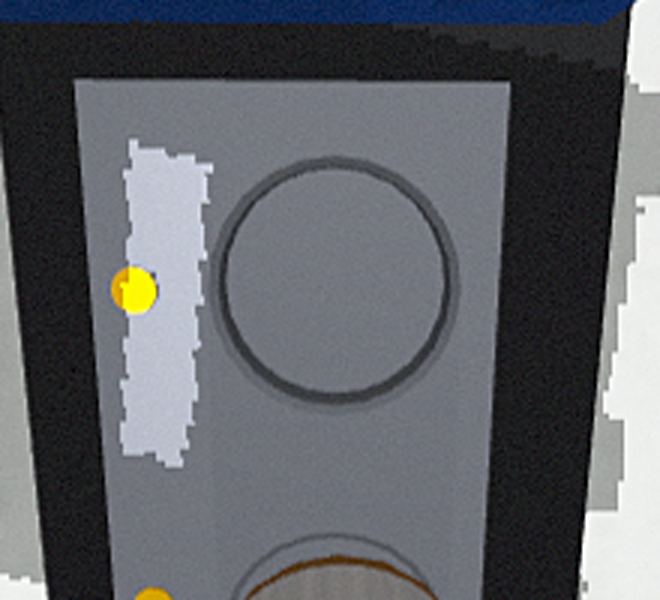

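View pics/w4j.png

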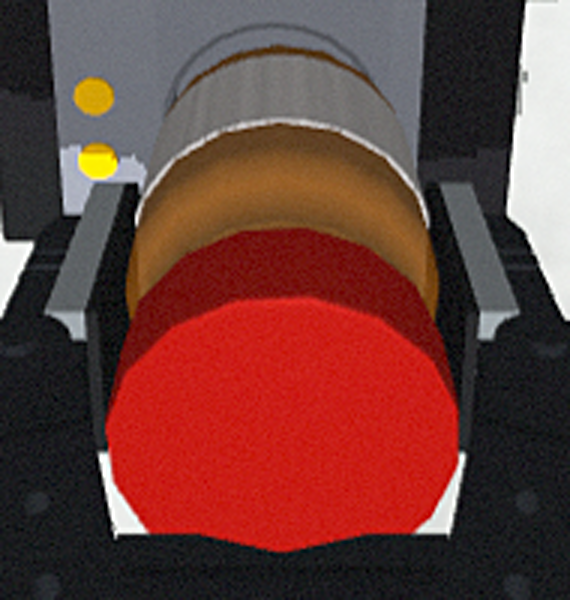

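Run:
```python
from h import *
c=wc('pics/w4.png');o=np.load('pics/w4.png.npz')
f=lambda a,o:o+(a+.5)/3-.5
e=np.array([f(212,170),f(460,170),f(153,30),f(410,30)])
x,r=circfit(c,e,.026,(.49,.002));print('p1',x,r)
e=np.array([f(220,170),f(450,170),f(162,30),f(405,30)])
x,r=circfit(c,e,.026,(.49,.002));print('p1 inner',x,r)
# jar cap
a=np.linspace(0,2*np.pi,361);z0=o['p'][2]-.0472+.08
ex=np.array([f(106,190),f(461,190),f(297,200)])
def g(q,z):
    P=np.stack([q[0]+q[2]*np.cos(a),q[1]+q[2]*np.sin(a),0*a+z],1);K,R,t=c;v=(P@R.T+t)@K.T;v=v[:,:2]/v[:,2:]
    return np.array([v[:,0].min(),v[:,0].max(),v[:,1].min()])-ex
for dz in(0,.004,-.004):
    s=least_squares(lambda q:g(q,z0+dz),[*o['p'][:2],.02]);R=Ro.from_euler('xyz',o['e']).as_matrix();print('cap',s.x,s.fun, 'in tool',R.T@(np.r_[s.x[:2],z0]-o['p']))
# two-view height of p1 from w3,w4 centers
c3=wc('pics/w3.png');u3=(190+(285.5+.5)/3.3-.5,(131+.5)/3.3-.5)
print(tri([(c3,u3),(c,(f(336,170),f(281.5,30)))]))
T=cam('top');print(tri([(T,(225.2-.35,239.4-.35)),(c,(f(336,170),f(281.5,30)))]))
```

```text
p1 [0.4931 0.0048 0.028 ] [-0.1321  0.1322  0.1231 -0.1339]
p1 inner [0.4928 0.0046 0.0262] [-0.5207  0.5208  0.4867 -0.5265]
cap [ 0.4888 -0.0621  0.0211] [ 0. -0.  0.] in tool [-0.0009  0.0015 -0.0328]
cap [ 0.4891 -0.0584  0.0202] [0. 0. 0.] in tool [ 0.0027  0.0015 -0.0328]
cap [ 0.4885 -0.0657  0.022 ] [ 0. -0.  0.] in tool [-0.0046  0.0016 -0.0328]
(array([0.493 , 0.0057, 0.0214]), [0.00013347074587595587, 0.00013347074587604485])
(array([0.4924, 0.0046, 0.0037]), [0.0005305234790083894, 0.0005305234790084367])
```

Two wrist views put pocket 1 at (0.493, 0.005), with its height triangulated at 0.021 (26 mm expected). The held cap sits within about 1 mm of the tool axis. I'll move over the pocket and lower in steps.

{"fn": "drive_tool", "kwargs": {
  "rows": [10,0,0,0,0,0,32,0,8,0,0,0,54,0,20,0,0,0,65,0,35,0,0,0,66,0,44,0,0,0,66,0,45,0,0,0,66,0,45,0,0,0]
}}

```text
time: 6.05
tcp_pos: [0.4927, 0.0048, 0.0797]
ee_rot: [3.141, 0.0, 1.485]
wrist_force: [0.1, 0.2, -1.9]
grip_width: 0.541
```

Run:
```python
from h import *
o,im=snap('pics/w5.png');print(o['time'],o['tcp_pos'],o['ee_rot'],o['wrist_force'],o['grip_width'])
im=cv2.imread('pics/w5.png')
cv2.imwrite('pics/w5z.png',cv2.resize(im[130:330,180:390],None,fx=3,fy=3,interpolation=cv2.INTER_CUBIC))
```

```text
6.05 [0.4927 0.0048 0.0797] [3.1413 0.     1.4854] [ 0.0582  0.2465 -1.9085] 0.541389842673474
```

View pics/w5z.png

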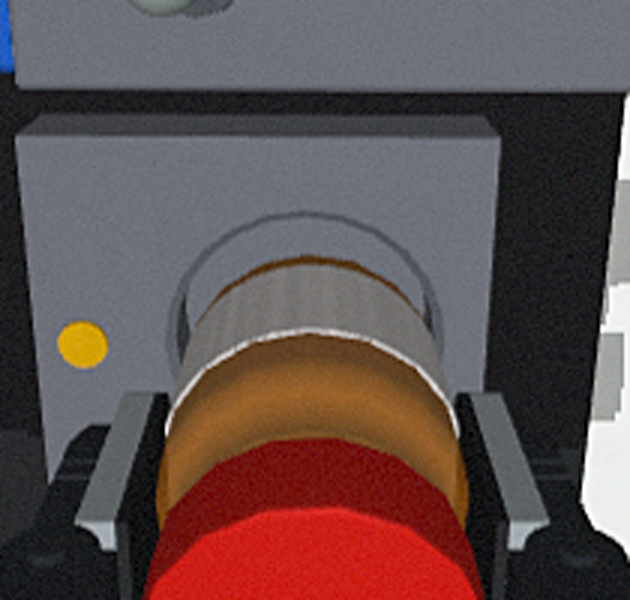

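{"fn": "drive_tool", "kwargs": {
  "rows": [0,-0.5,2,0,0,0,0,-0.5,5,0,0,0,0,-0.5,8,0,0,0,0,-0.5,11,0,0,0,0,-0.5,11,0,0,0]
}}

```text
time: 6.6
tcp_pos: [0.4917, 0.0053, 0.0678]
ee_rot: [-3.141, 0.0, 1.486]
wrist_force: [-0.6, -0.8, -2.8]
grip_width: 0.538
```

No contact force yet and the jar is below the mouth, so I'll continue down.

{"fn": "drive_tool", "kwargs": {
  "rows": [0,0,3,0,0,0,0,0,6,0,0,0,0,0,9,0,0,0,0,0,11,0,0,0,0,0,12,0,0,0,0,0,12,0,0,0]
}}

```text
time: 7.2
tcp_pos: [0.4919, 0.0053, 0.0561]
ee_rot: [-3.141, 0.0, 1.486]
wrist_force: [-0.8, -0.5, -2.8]
grip_width: 0.541
```

{"fn": "drive_tool", "kwargs": {
  "rows": [0,0,1,0,0,0,0,0,2,0,0,0,0,0,2,0,0,0]
}}

```text
time: 7.5
tcp_pos: [0.4921, 0.0053, 0.0552]
ee_rot: [3.141, -0.0, 1.486]
wrist_force: [-5.3, -0.1, 20.5]
grip_width: 0.541
```

It is seated at z 0.0552, exactly 8 mm above the grasp height, with a push of 20 N. Releasing.

{"fn": "drive_tool", "kwargs": {
  "rows": [0,0,-1,0,0,0,0,0,-1,0,0,0,0,0,-1,0,0,0,0,0,-1,0,0,0,0,0,-1,0,0,0],
  "claw": 1
}}

```text
time: 8.0
tcp_pos: [0.492, 0.0053, 0.0552]
ee_rot: [-3.142, -0.0, 1.486]
wrist_force: [-0.1, -0.5, 0.1]
grip_width: 1.002
```

{"fn": "drive_tool", "kwargs": {
  "rows": [0,0,-12,0,0,0,0,0,-40,0,0,0,0,0,-80,0,0,0,0,0,-115,0,0,0,0,0,-125,0,0,0,0,0,-125,0,0,0]
}}

```text
time: 8.6
tcp_pos: [0.493, 0.0053, 0.1823]
ee_rot: [3.138, -0.0, 1.486]
wrist_force: [-0.5, -0.4, -0.3]
grip_width: 1.001
```

Run:
```python
from h import *
o,im=snap('pics/w6.png');print(o['time'],o['tcp_pos'],o['ee_rot'],o['wrist_force'],o['grip_width'],o['joints'])
im=cv2.imread('pics/w6.png')
c=wc('pics/w6.png')
print(proj(c,[.492,.0053,.088]))
print(delta([.446,.299,.22],1.485))
```

```text
8.6 [0.493  0.0053 0.1823] [ 3.1379 -0.0002  1.4858] [-0.4541 -0.4369 -0.3261] 1.0010250862759773 [-0.0508  0.3486  2.0214  0.      0.7678  0.0341]
[279.8911 219.229 ]
(array([288.7221, -70.8706, -39.1866]), array([ 0.0015, -0.0001,  0.0008]))
```

View pics/w6.png

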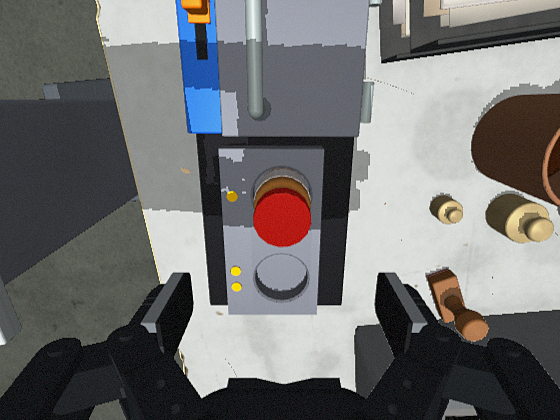

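The red jar stands in pocket 1 with its cap at (282,218), where I predicted (280,219). The claw is open and the wrist force is near zero. Now the white jar.

{"fn": "drive_tool", "kwargs": {
  "rows": [6,-1,-12,0,0,0,26,-6,-30,0,0,0,60,-15,-38,0,0,0,100,-25,-38,0,0,0,142,-35,-38,0,0,0,184,-45,-38,0,0,0,224,-55,-38,0,0,0,258,-63,-38,0,0,0,281,-69,-38,0,0,0,289,-71,-38,0,0,0,289,-71,-38,0,0,0,289,-71,-38,0,0,0]
}}

```text
time: 9.85
tcp_pos: [0.4455, 0.2985, 0.2179]
ee_rot: [-3.141, 0.001, 1.486]
wrist_force: [0.5, 0.2, 1.0]
grip_width: 1.004
```

Run:
```python
from h import *
o,im=snap('pics/w7.png');print(o['time'],o['tcp_pos'],o['ee_rot'],o['wrist_force'],o['joints'])
im=cv2.imread('pics/w7.png')
c=wc('pics/w7.png')
print(proj(c,[.446,.2985,.08]))
cv2.imwrite('pics/w7z.png',cv2.resize(im[130:250,220:350],None,fx=4,fy=4,interpolation=cv2.INTER_CUBIC))
```

```text
9.85 [0.4455 0.2985 0.2179] [-3.1406  0.0009  1.4858] [0.519 0.19  0.998] [ 0.5339  0.3585  1.8891 -0.0002  0.8954  0.619 ]
[282.7381 200.7073]
```

View pics/w7.png

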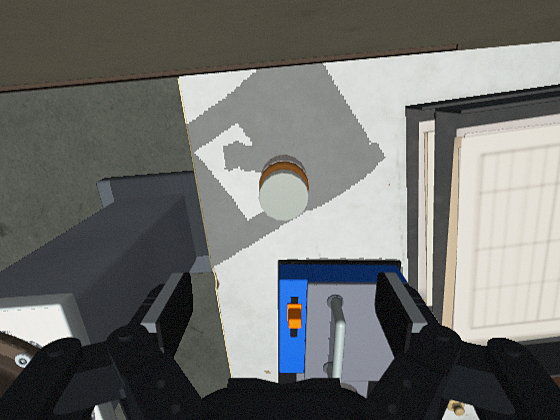

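View pics/w7z.png

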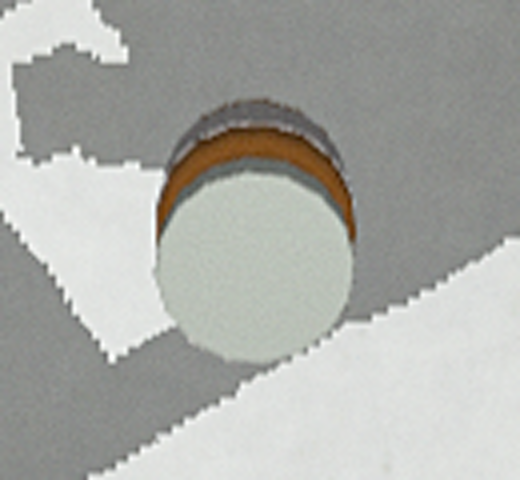

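Run:
```python
from h import *
c=wc('pics/w7.png');f=lambda a,o:o+(a+.5)/4-.5
x,r=circfit(c,np.array([f(155,220),f(354,220),f(172,130),f(362,130)]),.08,(.446,.3));print(x,r)
print(delta([x[0],x[1],.047],1.486))
u=(f(254.5,220),f(267,130));print(tri([(c,u),(cam('top'),(129.35,250.25)),(cam('scene'),(284.2,101.2))]))
```

```text
[0.4467 0.3018 0.0212] [ 0.023  -0.023  -0.0234  0.0247]
(array([  3.7422,   0.8225, 171.0291]), array([-0.0007,  0.0007, -0.0008]))
(array([0.4454, 0.3009, 0.0782]), [0.001577327700583001, 0.001863261669680137, 0.001228455832913635])
```

{"fn": "drive_tool", "kwargs": {
  "rows": [1,0,15,0,0,0,2,1,45,0,0,0,3,1,80,0,0,0,3,1,115,0,0,0,3,1,145,0,0,0,3,1,163,0,0,0,3,1,171,0,0,0,3,1,171,0,0,0,3,1,171,0,0,0]
}}

```text
time: 10.8
tcp_pos: [0.4476, 0.302, 0.0481]
ee_rot: [3.141, -0.0, 1.485]
wrist_force: [-0.1, -0.5, 0.3]
grip_width: 0.999
```

{"fn": "drive_tool", "kwargs": {
  "rows": [0,0,0,0,0,0,0,0,0,0,0,0,0,0,0,0,0,0,0,0,0,0,0,0,0,0,0,0,0,0,0,0,0,0,0,0,0,0,0,0,0,0,0,0,0,0,0,0],
  "claw": 0.35,
  "grip_force": 40
}}

```text
time: 11.6
tcp_pos: [0.4473, 0.3024, 0.0482]
ee_rot: [3.141, -0.001, 1.486]
wrist_force: [-3.3, -1.7, 13.4]
grip_width: 0.541
```

Run:
```python
from h import *
o,im=snap('pics/w8.png');print(o['time'],o['tcp_pos'],o['ee_rot'],o['wrist_force'],o['grip_width'])
im=cv2.imread('pics/w8.png')
cv2.imwrite('pics/w8j.png',cv2.resize(im[200:400,190:380],None,fx=3,fy=3,interpolation=cv2.INTER_CUBIC))
```

```text
11.6 [0.4473 0.3024 0.0482] [ 3.1408 -0.0006  1.4859] [-3.2966 -1.7033 13.3573] 0.5410340963098226
```

View pics/w8j.png

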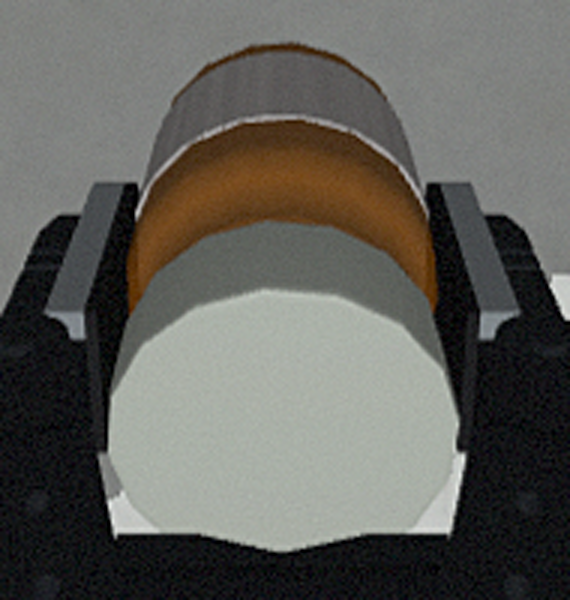

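The grip is the same as for the red jar, with the cap top edge at row 290 against 297, so this jar sits about 1 mm further along tool x. I'll carry it over to a viewpoint before pocket 2.

{"fn": "drive_tool", "kwargs": {
  "rows": [0,0,-8,0,0,0,0,0,-30,0,0,0,0,0,-65,0,0,0,-5,1,-105,0,0,0,-20,3,-140,0,0,0,-50,8,-165,0,0,0,-90,14,-172,0,0,0,-135,21,-172,0,0,0,-180,28,-172,0,0,0,-225,35,-172,0,0,0,-270,42,-172,0,0,0,-315,49,-172,0,0,0,-360,56,-172,0,0,0,-400,62,-168,0,0,0,-428,67,-150,0,0,0,-442,70,-120,0,0,0,-444,70,-92,0,0,0,-444,70,-78,0,0,0,-444,70,-77,0,0,0,-444,70,-77,0,0,0]
}}

```text
time: 13.65
tcp_pos: [0.4791, -0.1461, 0.1248]
ee_rot: [-3.141, -0.0, 1.486]
wrist_force: [0.2, 0.4, -3.1]
grip_width: 0.541
```

Run:
```python
from h import *
o,im=snap('pics/w9.png');print(o['time'],o['tcp_pos'],o['ee_rot'],o['wrist_force'],o['grip_width'])
im=cv2.imread('pics/w9.png')
c=wc('pics/w9.png');print(proj(c,[.4846,-.0803,.026]))
cv2.imwrite('pics/w9z.png',cv2.resize(im[0:230,170:390],None,fx=2.6,fy=2.6,interpolation=cv2.INTER_CUBIC))
```

```text
13.65 [ 0.4791 -0.1461  0.1248] [-3.1414 -0.0001  1.4859] [ 0.2145  0.4295 -3.1421] 0.5413265331991189
[281.4052 125.4612]
```

View pics/w9z.png

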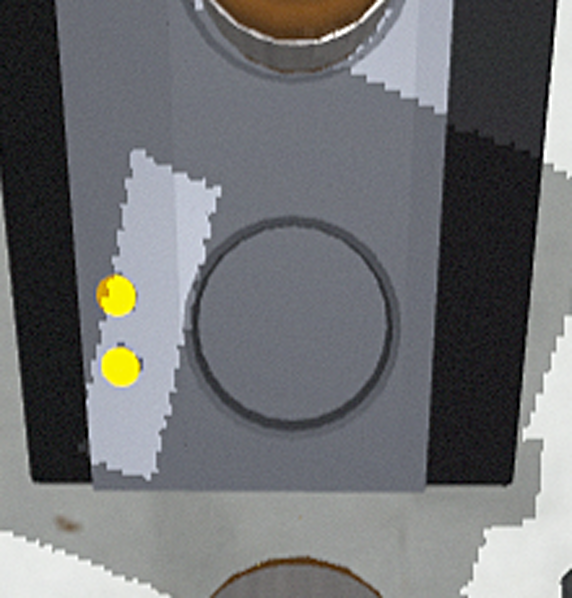

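Run:
```python
from h import *
c=wc('pics/w9.png');f=lambda a,o:o+(a+.5)/2.6-.5
x,r=circfit(c,np.array([f(186,170),f(400,170),f(213,0),f(437,0)]),.026,(.484,-.08));print(x,r)
x,r=circfit(c,np.array([f(193,170),f(392,170),f(220,0),f(430,0)]),.026,(.484,-.08));print(x,r)
```

```text
[ 0.4852 -0.081   0.028 ] [-0.3703  0.3704  0.3454 -0.3756]
[ 0.4851 -0.0809  0.0262] [-0.5058  0.5059  0.4731 -0.5116]
```

Pocket 2 measures (0.485, -0.081), which agrees with pocket 1 plus the 86 mm spacing. I'll move over it and then down.

{"fn": "drive_tool", "kwargs": {
  "rows": [10,0,0,0,0,0,32,0,8,0,0,0,54,0,20,0,0,0,64,0,35,0,0,0,65,0,44,0,0,0,65,0,44,0,0,0,65,0,44,0,0,0]
}}

```text
time: 14.4
tcp_pos: [0.4849, -0.0816, 0.0808]
ee_rot: [3.141, 0.0, 1.486]
wrist_force: [0.4, 0.6, -1.9]
grip_width: 0.542
```

{"fn": "drive_tool", "kwargs": {
  "rows": [0,0,2,0,0,0,0,0,5,0,0,0,0,0,8,0,0,0,0,0,11,0,0,0,0,0,11,0,0,0]
}}

```text
time: 14.9
tcp_pos: [0.4843, -0.0814, 0.0689]
ee_rot: [-3.141, -0.0, 1.486]
wrist_force: [0.6, 0.2, -1.1]
grip_width: 0.542
```

{"fn": "drive_tool", "kwargs": {
  "rows": [0,0,3,0,0,0,0,0,6,0,0,0,0,0,9,0,0,0,0,0,11,0,0,0,0,0,12,0,0,0,0,0,13.5,0,0,0,0,0,13.5,0,0,0]
}}

```text
time: 15.6
tcp_pos: [0.4846, -0.0814, 0.0563]
ee_rot: [3.141, 0.0, 1.486]
wrist_force: [-4.2, 0.5, 11.6]
grip_width: 0.543
```

It is seated at z 0.0563 (0.0562 expected) with an 11.6 N push. Releasing, then backing up.

{"fn": "drive_tool", "kwargs": {
  "rows": [0,0,-1,0,0,0,0,0,-1,0,0,0,0,0,-1,0,0,0,0,0,-1,0,0,0,0,0,-1,0,0,0],
  "claw": 1
}}

```text
time: 16.1
tcp_pos: [0.4846, -0.0814, 0.0567]
ee_rot: [-3.142, -0.0, 1.486]
wrist_force: [0.0, -1.0, -0.5]
grip_width: 1.001
```

{"fn": "drive_tool", "kwargs": {
  "rows": [0,0,-12,0,0,0,0,0,-40,0,0,0,0,0,-80,0,0,0,0,0,-120,0,0,0,20,0,-145,0,0,0,45,0,-155,0,0,0,60,0,-155,0,0,0,60,0,-155,0,0,0]
}}

```text
time: 16.9
tcp_pos: [0.4898, -0.0203, 0.2131]
ee_rot: [3.14, -0.0, 1.487]
wrist_force: [-0.3, 0.5, 0.6]
grip_width: 0.998
```

Run:
```python
from h import *
o,im=snap('pics/w10.png');print(o['time'],o['tcp_pos'],o['ee_rot'],o['wrist_force'],o['grip_width'])
im=bot.capture('top')[:,:,::-1];cv2.imwrite('pics/top1.png',im)
c=wc('pics/w10.png');print(proj(c,[.4845,-.0812,.088]),proj(c,[.492,.0053,.088]))
cv2.imwrite('pics/top1z.png',cv2.resize(im[200:285,110:350],None,fx=3.3,fy=3.3,interpolation=cv2.INTER_CUBIC))
```

```text
16.9 [ 0.4898 -0.0203  0.2131] [ 3.1401 -0.0002  1.4874] [-0.2905  0.4555  0.61  ] 0.9981514588997378
[281.572  271.5516] [281.6649 175.0336]
```

View pics/w10.png

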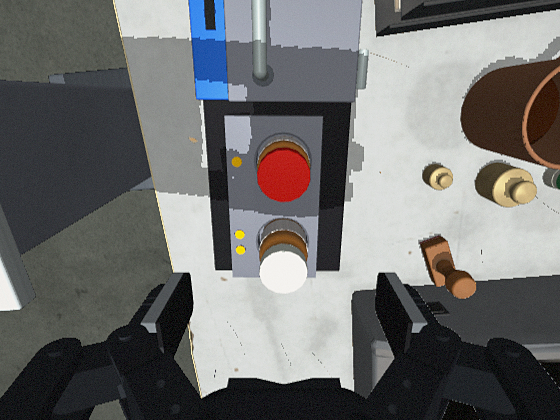

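Both caps are where I predicted for fully seated jars ((283,174) and (283,271)). Now I'll look at the bar and knob.

{"fn": "drive_tool", "kwargs": {
  "rows": [10,-1,0,0,0,0,35,-4,0,0,0,0,70,-8,0,0,0,0,98,-11,0,0,0,0,109,-12,0,0,0,0,109,-12,0,0,0,0,109,-12,0,0,0,0]
}}

```text
time: 17.7
tcp_pos: [0.4869, 0.0875, 0.2116]
ee_rot: [-3.141, 0.0, 1.486]
wrist_force: [-0.3, -0.5, 0.3]
grip_width: 0.998
```

Run:
```python
from h import *
o,im=snap('pics/w11.png');print(o['time'],o['tcp_pos'],o['ee_rot'],o['wrist_force'],o['grip_width'])
c=wc('pics/w11.png');print(proj(c,[.486,.12,.086]))
```

```text
17.7 [0.4869 0.0875 0.2116] [-3.1412  0.0003  1.4862] [-0.2593 -0.4603  0.3447] 0.9975207158398386
[277.2866 166.4859]
```

View pics/w11.png

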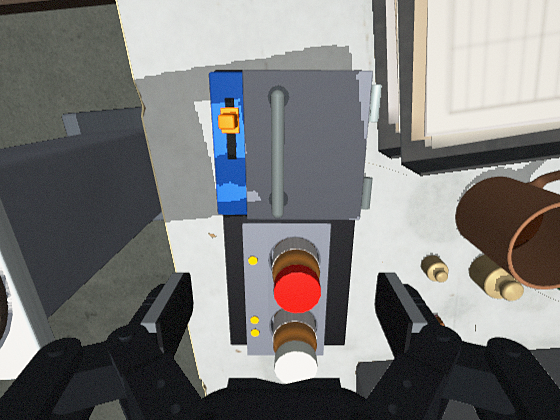

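Run:
```python
from h import *
c=wc('pics/w11.png')
for u in [(277.5,92),(278,150),(278.5,215)]: print(u,onz(c,u,.086))
for u in [(228.5,112),(229,126)]:print('knob',u,onz(c,u,.062))
T=cam('top');ct=lambda u,v:(110+u/3.3-.35,200+v/3.3-.35)
print([onz(T,ct(*a),.086) for a in ((200,125),(303,132))])
im=cv2.imread('pics/w11.png');cv2.imwrite('pics/w11z.png',cv2.resize(im[60:230,200:390],None,fx=3.3,fy=3.3,interpolation=cv2.INTER_CUBIC))
```

```text
(277.5, 92) [0.4912 0.175  0.086 ]
(278, 150) [0.4877 0.1328 0.086 ]
(278.5, 215) [0.4833 0.0794 0.086 ]
knob (228.5, 112) [0.4495 0.1634 0.062 ]
knob (229, 126) [0.4483 0.1523 0.062 ]
[array([0.4859, 0.1684, 0.086 ]), array([0.4802, 0.0681, 0.086 ])]
```

View pics/w11z.png

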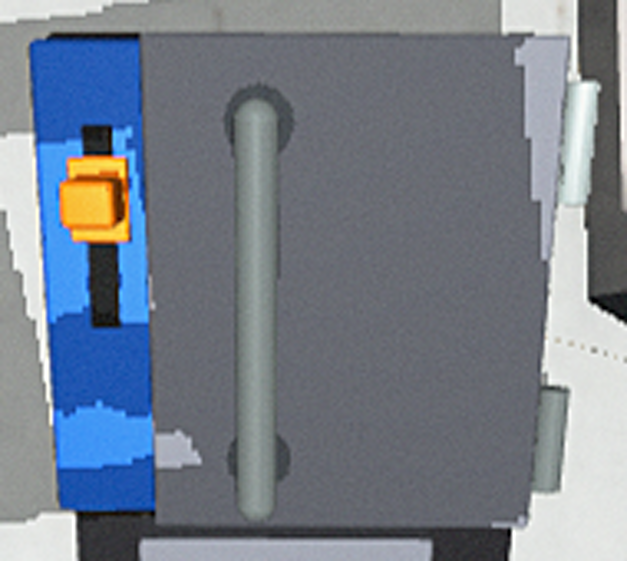

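The bar runs from row 89 to row 217 at column 277, giving a mid point of about (0.487, 0.126). The jar-to-lid spacing given in the text predicts a mid point near y = 0.128, so the two agree. I'll lower over the bar with the jaws half open, take a second view for height part of the way down, then pinch.

{"fn": "drive_tool", "kwargs": {
  "rows": [8,-1,8,0,0,0,25,-2,25,0,0,0,36,-3,45,0,0,0,38,-3,60,0,0,0,38,-3,64,0,0,0,38,-3,64,0,0,0],
  "claw": 0.55
}}

```text
time: 18.35
tcp_pos: [0.4868, 0.1258, 0.1471]
ee_rot: [-3.14, 0.0, 1.485]
wrist_force: [-0.4, -0.3, 0.1]
grip_width: 0.55
```

Run:
```python
from h import *
o,im=snap('pics/w12.png');print(o['time'],o['tcp_pos'],o['ee_rot'],o['wrist_force'],o['grip_width'])
c=wc('pics/w12.png');print(proj(c,[.487,.126,.086]))
```

```text
18.35 [0.4868 0.1258 0.1471] [-3.1401  0.0005  1.4853] [-0.415  -0.3346  0.103 ] 0.5497174965650587
[281.8314 237.5615]
```

View pics/w12.png

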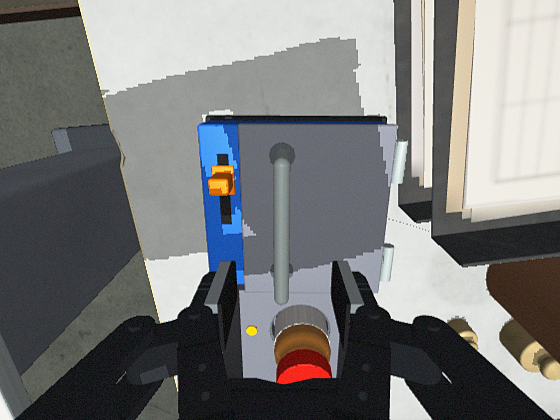

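Run:
```python
from h import *
a=wc('pics/w11.png');b=wc('pics/w12.png')
print(tri([(a,(277.5,89.5)),(b,(282.5,143.5))]),tri([(a,(277.5,217)),(b,(281.5,304))]))
print(tri([(a,(227.5,121)),(b,(216,184.5))]))
im=cv2.imread('pics/w12.png');cv2.imwrite('pics/w12z.png',cv2.resize(im[110:320,190:370],None,fx=2.8,fy=2.8,interpolation=cv2.INTER_CUBIC))
```

```text
(array([0.4911, 0.1777, 0.0359]), [0.000585890614703556, 0.0005858906147036558]) (array([0.4825, 0.0786, 0.0886]), [9.851770448441977e-05, 9.851770448449047e-05])
(array([0.4457, 0.1567, 0.0587]), [0.0014061801530316578, 0.0014061801530317812])
```

View pics/w12z.png

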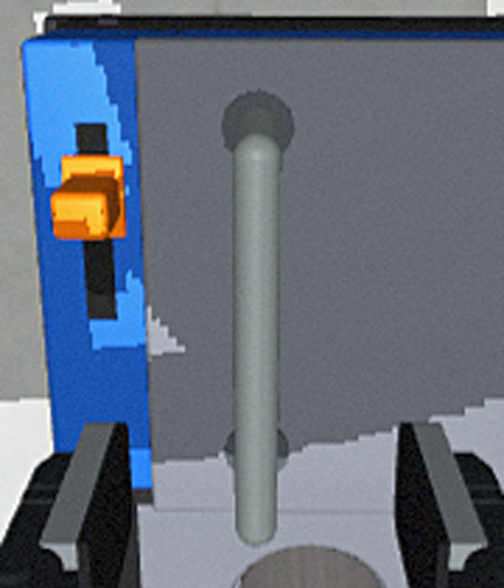

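Run:
```python
from h import *
a=wc('pics/w11.png');b=wc('pics/w12.png')
print(tri([(a,(277.5,89.5)),(b,(282,157.5))]),tri([(a,(277.5,217)),(b,(281.7,304.4))]))
print(tri([(a,(227.3,120.3)),(b,(218.5,186.5))]))
```

```text
(array([0.4915, 0.1767, 0.0868]), [9.59930810955219e-05, 9.599308109549088e-05]) (array([0.4827, 0.079 , 0.0896]), [0.00015979658314337547, 0.00015979658314340273])
(array([0.4479, 0.1573, 0.066 ]), [0.00036455560139265277, 0.00036455560139263824])
```

{"fn": "drive_tool", "kwargs": {
  "rows": [0,0,8,0,0,0,0,0,25,0,0,0,0,0,45,0,0,0,0,0,58,0,0,0,0,0,63,0,0,0,0,0,63,0,0,0]
}}

```text
time: 19.0
tcp_pos: [0.4871, 0.126, 0.0845]
ee_rot: [-3.141, 0.0, 1.486]
wrist_force: [-0.7, -0.2, -0.3]
grip_width: 0.55
```

The bar height triangulates at 0.087 to 0.090 at its ends (91 mm at the top of the bar by the text), and the knob at (0.448, 0.157, 0.066). Pinching the bar.

{"fn": "drive_tool", "kwargs": {
  "rows": [0,0,0,0,0,0,0,0,0,0,0,0,0,0,0,0,0,0,0,0,0,0,0,0,0,0,0,0,0,0,0,0,0,0,0,0,0,0,0,0,0,0],
  "claw": 0,
  "grip_force": 50
}}

```text
time: 19.7
tcp_pos: [0.4853, 0.1263, 0.0853]
ee_rot: [-3.139, 0.0, 1.486]
wrist_force: [-11.8, 4.3, 15.3]
grip_width: 0.093
```

{"fn": "drive_tool", "kwargs": {
  "rows": [0,0,-0.5,0,0,0,0,0,-1,0,0,0,0,0,-1.5,0,0,0,0,0,-2,0,0,0,0,0,-2,0,0,0,0,0,-2,0,0,0]
}}

```text
time: 20.3
tcp_pos: [0.486, 0.1262, 0.087]
ee_rot: [-3.14, 0.0, 1.486]
wrist_force: [-5.7, 2.9, 1.0]
grip_width: 0.09
```

Gripped (opening 0.09). Pulling up gently.

{"fn": "drive_tool", "kwargs": {
  "rows": [0,0,-0.5,0,0,0,0,0,-1,0,0,0,0,0,-1.5,0,0,0,0,0,-1.5,0,0,0]
}}

```text
time: 20.7
tcp_pos: [0.4867, 0.1262, 0.0882]
ee_rot: [-3.141, 0.0, 1.486]
wrist_force: [-4.8, 4.1, -4.2]
grip_width: 0.096
```

{"fn": "drive_tool", "kwargs": {
  "rows": [0,0,-0.5,0,0,0,0,0,-1,0,0,0,0,0,-1.5,0,0,0,0,0,-1.5,0,0,0]
}}

```text
time: 21.1
tcp_pos: [0.4869, 0.1262, 0.0891]
ee_rot: [-3.141, 0.0, 1.486]
wrist_force: [0.2, 4.4, -25.1]
grip_width: 0.093
```

{"fn": "drive_tool", "kwargs": {
  "rows": [0,0,-0.5,0,0,0,0,0,-0.5,0,0,0,0,0,-0.5,0,0,0]
}}

```text
time: 21.4
tcp_pos: [0.4869, 0.1261, 0.0893]
ee_rot: [-3.141, 0.0, 1.486]
wrist_force: [1.1, 4.7, -33.7]
grip_width: 0.093
```

Run:
```python
from h import *
o,im=snap('pics/w13.png');print(o['time'],o['tcp_pos'],o['ee_rot'],o['wrist_force'],o['grip_width'])
```

```text
21.4 [0.4869 0.1261 0.0893] [-3.1406  0.0002  1.4858] [  1.1395   4.6871 -33.7339] 0.09343984533663817
```

View pics/w13.png

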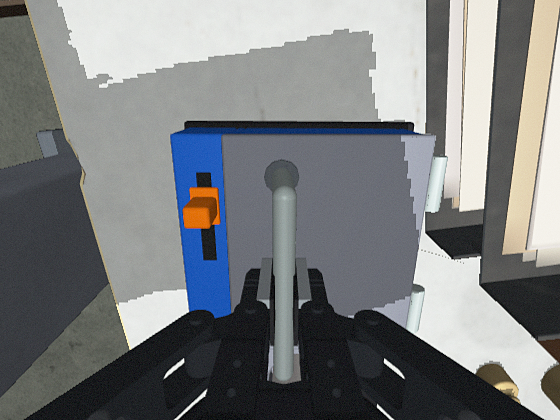

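The lid is caught: it stops hard with a steady −33 N after about 4 mm. I'll lower it, let go, rise, and turn a quarter turn towards the knob's left side.

{"fn": "drive_tool", "kwargs": {
  "rows": [0,0,1.5,0,0,0,0,0,3,0,0,0,0,0,4.5,0,0,0,0,0,4.5,0,0,0]
}}

```text
time: 21.85
tcp_pos: [0.4855, 0.1262, 0.0859]
ee_rot: [-3.139, 0.0, 1.486]
wrist_force: [-13.1, 6.2, 7.8]
grip_width: 0.094
```

{"fn": "drive_tool", "kwargs": {
  "rows": [0,0,0,0,0,0,0,0,0,0,0,0,0,0,0,0,0,0,0,0,0,0,0,0,0,0,0,0,0,0],
  "claw": 0.55
}}

```text
time: 22.35
tcp_pos: [0.4875, 0.1261, 0.0859]
ee_rot: [3.141, -0.0, 1.486]
wrist_force: [-0.8, -0.5, -1.0]
grip_width: 0.55
```

{"fn": "drive_tool", "kwargs": {
  "rows": [0,0,-8,0,0,0,0,0,-25,0,0,0,0,0,-50,0,0,0,2,0,-75,0,0,0,10,-8,-79,0,0,-0.1,20,-17,-79,0,0,-0.25,30,-25,-79,0,0,-0.4,40,-34,-79,0,0,-0.55,48,-41,-79,0,0,-0.7,54,-46,-79,0,0,-0.85,58,-49,-79,0,0,-1,58,-49,-79,0,0,-1.15,58,-49,-79,0,0,-1.3,58,-49,-79,0,0,-1.45,58,-49,-79,0,0,-1.55,58,-49,-79,0,0,-1.57,58,-49,-79,0,0,-1.57]
}}

```text
time: 24.05
tcp_pos: [0.4434, 0.1881, 0.1652]
ee_rot: [3.141, 0.0, 3.054]
wrist_force: [-0.8, 0.4, 0.5]
grip_width: 0.549
```

{"fn": "drive_tool", "kwargs": {
  "rows": [0,0,0,0,0,0,0,0,0,0,0,0,0,0,0,0,0,0,0,0,0,0,0,0,0,0,0,0,0,0],
  "claw": 0
}}

```text
time: 24.55
tcp_pos: [0.4434, 0.1881, 0.1648]
ee_rot: [3.142, 0.0, 3.055]
wrist_force: [1.1, 1.3, 0.3]
grip_width: -0.003
```

Run:
```python
from h import *
o,im=snap('pics/w14.png');print(o['time'],o['tcp_pos'],o['ee_rot'],o['wrist_force'],o['grip_width'],o['joints'])
c=wc('pics/w14.png');print(proj(c,[.448,.157,.062]))
```

```text
24.55 [0.4434 0.1881 0.1648] [3.1416 0.     3.0555] [1.1101 1.2608 0.2989] -0.0034566070842989563 [ 0.3383  0.3632  2.0591  0.      0.7193 -1.1464]
[243.1853 222.1817]
```

View pics/w14.png

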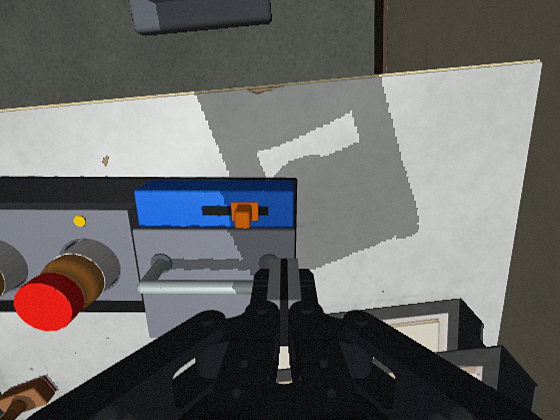

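The knob top is at (242,218), where I predicted (243,222), and the closed fingertips are to its left. Descending beside it.

{"fn": "drive_tool", "kwargs": {
  "rows": [0,0,10,0,0,0,0,0,35,0,0,0,0,0,65,0,0,0,0,0,88,0,0,0,0,0,97,0,0,0,0,0,98,0,0,0,0,0,98,0,0,0]
}}

```text
time: 25.3
tcp_pos: [0.4435, 0.1882, 0.0671]
ee_rot: [3.142, 0.0, 3.056]
wrist_force: [-0.8, 0.1, 0.9]
grip_width: 0.003
```

Run:
```python
from h import *
o,im=snap('pics/w15.png');print(o['time'],o['tcp_pos'],o['ee_rot'],o['wrist_force'],o['grip_width'])
```

```text
25.3 [0.4435 0.1882 0.0671] [3.1415 0.0001 3.0558] [-0.8098  0.0722  0.8716] 0.0029770484481077527
```

View pics/w15.png

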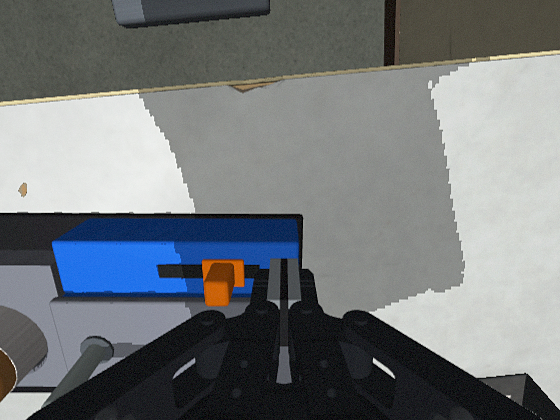

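The fingers stand just left of the knob (column 222 against finger column 265). Pushing towards −y.

{"fn": "drive_tool", "kwargs": {
  "rows": [0,-2,0,0,0,0,0,-5,0,0,0,0,0,-8,0,0,0,0,0,-11,0,0,0,0,0,-14,0,0,0,0,0,-16,0,0,0,0,0,-18,0,0,0,0,0,-20,0,0,0,0,0,-20,0,0,0,0]
}}

```text
time: 26.25
tcp_pos: [0.4417, 0.168, 0.0668]
ee_rot: [3.142, 0.0, 3.056]
wrist_force: [-0.6, 1.0, -0.3]
grip_width: -0.0
```

{"fn": "drive_tool", "kwargs": {
  "rows": [0,-1,0,0,0,0,0,-2,0,0,0,0,0,-3,0,0,0,0,0,-4,0,0,0,0,0,-4,0,0,0,0]
}}

```text
time: 26.75
tcp_pos: [0.4413, 0.1641, 0.0668]
ee_rot: [3.142, 0.0, 3.056]
wrist_force: [1.1, 2.0, 0.3]
grip_width: 0.0
```

{"fn": "drive_tool", "kwargs": {
  "rows": [0,-1,0,0,0,0,0,-2,0,0,0,0,0,-3,0,0,0,0,0,-4,0,0,0,0,0,-4,0,0,0,0]
}}

```text
time: 27.25
tcp_pos: [0.4409, 0.1601, 0.0668]
ee_rot: [-3.142, -0.0, 3.056]
wrist_force: [0.5, 1.1, 0.9]
grip_width: -0.002
```

Run:
```python
from h import *
o,im=snap('pics/w16.png');print(o['time'],o['tcp_pos'],o['ee_rot'],o['wrist_force'],o['grip_width'])
```

```text
27.25 [0.4409 0.1601 0.0668] [-3.1416 -0.      3.0557] [0.5061 1.1173 0.9279] -0.0021013887965788216
```

View pics/w16.png

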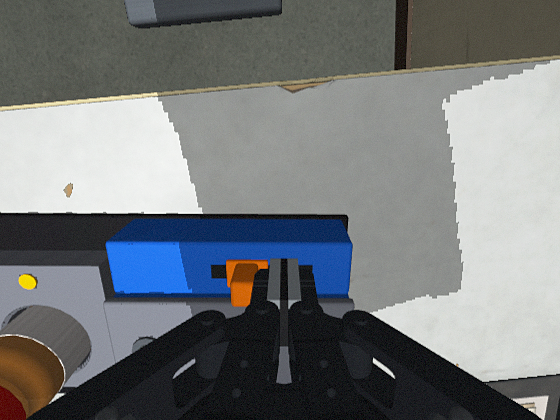

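The knob is moving and the slot still shows on its far side (columns 212–228). Pushing on to the stop.

{"fn": "drive_tool", "kwargs": {
  "rows": [0,-1,0,0,0,0,0,-2,0,0,0,0,0,-3,0,0,0,0,0,-4,0,0,0,0,0,-5,0,0,0,0,0,-5,0,0,0,0]
}}

```text
time: 27.9
tcp_pos: [0.4411, 0.1575, 0.067]
ee_rot: [3.139, 0.002, 3.055]
wrist_force: [-5.1, 43.9, -1.3]
grip_width: 0.001
```

{"fn": "drive_tool", "kwargs": {
  "rows": [0,-1,0,0,0,0,0,-2,0,0,0,0,0,-3,0,0,0,0,0,-4,0,0,0,0,0,-4,0,0,0,0]
}}

```text
time: 28.4
tcp_pos: [0.4413, 0.1558, 0.0672]
ee_rot: [3.136, 0.003, 3.054]
wrist_force: [-11.2, 84.1, -4.8]
grip_width: 0.004
```

It reached the hard stop (44 N, then 84 N, which is a harder push than needed). Backing off and looking.

{"fn": "drive_tool", "kwargs": {
  "rows": [0,3,0,0,0,0,0,8,0,0,0,0,0,15,0,0,0,0,0,22,-5,0,0,0,0,25,-30,0,0,0,0,25,-65,0,0,0,0,25,-90,0,0,0,0,25,-95,0,0,0,0,25,-95,0,0,0]
}}

```text
time: 29.3
tcp_pos: [0.4428, 0.1763, 0.1627]
ee_rot: [3.141, 0.002, 3.056]
wrist_force: [-0.9, -0.0, -0.8]
grip_width: 0.001
```

Run:
```python
from h import *
o,im=snap('pics/w17.png');print(o['time'],o['tcp_pos'],o['ee_rot'],o['wrist_force'],o['grip_width'])
print(delta([.487,.126,.16],1.486))
```

```text
29.3 [0.4428 0.1763 0.1627] [3.1409 0.0018 3.0557] [-0.9091 -0.0492 -0.8181] 0.0010961667625544098
(array([-48.8725, -46.0386,   1.8337]), array([0.0004, 0.0002, 1.5696]))
```

View pics/w17.png

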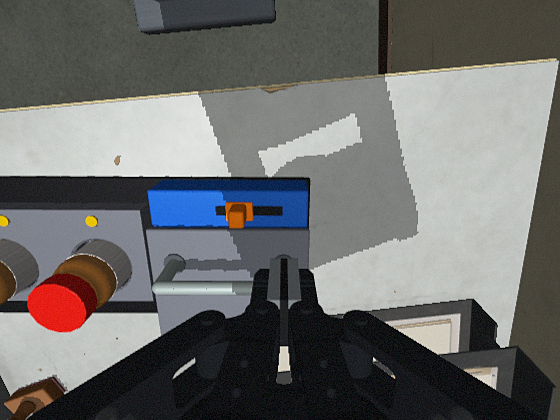

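The slide is now at the right end of its slot: knob at column 238, with free slot to column 282. Returning to the bar.

{"fn": "drive_tool", "kwargs": {
  "rows": [-3,-3,0,0,0,0.1,-8,-8,0,0,0,0.25,-15,-14,0,0,0,0.4,-22,-21,0,0,0,0.55,-30,-28,0,0,0,0.7,-37,-35,0,0,0,0.85,-43,-41,0,0,0,1,-48,-45,0,0,0,1.15,-48,-46,0,0,0,1.3,-48,-46,0,0,0,1.45,-48,-46,0,0,0,1.55,-48,-46,0,0,0,1.57,-48,-46,0,0,0,1.57,-48,-46,0,0,0,1.57],
  "claw": 0.55
}}

```text
time: 30.75
tcp_pos: [0.4859, 0.1261, 0.1613]
ee_rot: [-3.141, 0.0, 1.488]
wrist_force: [0.1, -1.0, -0.5]
grip_width: 0.55
```

{"fn": "drive_tool", "kwargs": {
  "rows": [0,0,8,0,0,0,0,0,28,0,0,0,0,0,52,0,0,0,0,0,70,0,0,0,0,0,76,0,0,0,0,0,76,0,0,0]
}}

```text
time: 31.35
tcp_pos: [0.4856, 0.1261, 0.0849]
ee_rot: [-3.14, 0.0, 1.486]
wrist_force: [-1.3, 0.2, 1.2]
grip_width: 0.55
```

{"fn": "drive_tool", "kwargs": {
  "rows": [0,0,0,0,0,0,0,0,0,0,0,0,0,0,0,0,0,0,0,0,0,0,0,0,0,0,0,0,0,0,0,0,0,0,0,0],
  "claw": 0,
  "grip_force": 50
}}

```text
time: 31.95
tcp_pos: [0.4853, 0.1264, 0.0865]
ee_rot: [-3.141, -0.0, 1.486]
wrist_force: [-8.1, 3.2, 9.5]
grip_width: 0.095
```

{"fn": "drive_tool", "kwargs": {
  "rows": [0,0,-1.5,0,0,0,0,0,-3,0,0,0,0,0,-4.5,0,0,0,0,0,-6,0,0,0,0,0,-6,0,0,0]
}}

```text
time: 32.45
tcp_pos: [0.4882, 0.1262, 0.0923]
ee_rot: [3.138, -0.001, 1.486]
wrist_force: [10.1, -2.9, -11.7]
grip_width: 0.091
```

It rose past 4 mm with x following the arc, so the lid is free. I'll follow the hinge arc, tilting the tool partly with the lid.

{"fn": "drive_tool", "kwargs": {
  "rows": [0,3.4,0,0,0,0,0,5.3,-3,0.02,0,0,0,7.5,-6,0.04,0,0,0,9.9,-8.7,0.07,0,0,0,12.8,-12,0.1,0,0,0,15.9,-15.2,0.13,0,0,0,15.9,-15.2,0.13,0,0]
}}

```text
time: 33.15
tcp_pos: [0.5004, 0.1249, 0.1074]
ee_rot: [-3.006, 0.0, 1.485]
wrist_force: [-12.5, 4.3, 10.6]
grip_width: 0.095
```

Run:
```python
from h import *
o,im=snap('pics/w18.png');print(o['time'],o['tcp_pos'],o['ee_rot'],o['wrist_force'],o['grip_width'])
```

```text
33.15 [0.5004 0.1249 0.1074] [-3.0061  0.0002  1.4853] [-12.4929   4.3486  10.5835] 0.094808664071527
```

View pics/w18.png

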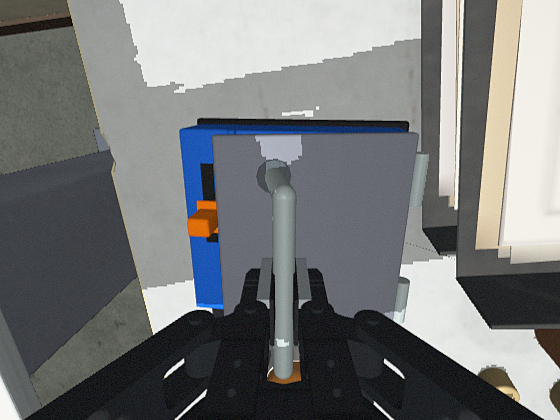

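Run:
```python
import numpy as np
r=88.6;L=.494
P=lambda t,r=r:np.array([-r*np.cos(L+t),r*np.sin(L+t)])
p0=P(.3);f=.135
for t,w in [(.35,.02),(.4,.05),(.45,.08),(.5,.11),(.55,.14),(.6,.17),(.65,.2),(.7,.22),(.75,.24),(.8,.26),(.85,.28),(.9,.29),(.95,.3)]:
    d=P(t,r+1.)-p0
    print(t,[0,round(d@[np.cos(f),-np.sin(f)],1),round(d@[-np.sin(f),-np.cos(f)],1),w,0,0])
```

```text
0.35 [0, np.float64(2.0), np.float64(-4.1), 0.02, 0, 0]
0.4 [0, np.float64(5.0), np.float64(-7.4), 0.05, 0, 0]
0.45 [0, np.float64(8.2), np.float64(-10.6), 0.08, 0, 0]
0.5 [0, np.float64(11.5), np.float64(-13.6), 0.11, 0, 0]
0.55 [0, np.float64(15.0), np.float64(-16.4), 0.14, 0, 0]
0.6 [0, np.float64(18.6), np.float64(-19.1), 0.17, 0, 0]
0.65 [0, np.float64(22.3), np.float64(-21.6), 0.2, 0, 0]
0.7 [0, np.float64(26.2), np.float64(-23.9), 0.22, 0, 0]
0.75 [0, np.float64(30.1), np.float64(-26.0), 0.24, 0, 0]
0.8 [0, np.float64(34.2), np.float64(-27.9), 0.26, 0, 0]
0.85 [0, np.float64(38.3), np.float64(-29.5), 0.28, 0, 0]
0.9 [0, np.float64(42.6), np.float64(-31.0), 0.29, 0, 0]
0.95 [0, np.float64(46.9), np.float64(-32.3), 0.3, 0, 0]
```

{"fn": "drive_tool", "kwargs": {
  "rows": [0,2,-4.1,0.02,0,0,0,5,-7.4,0.05,0,0,0,8.2,-10.6,0.08,0,0,0,11.5,-13.6,0.11,0,0,0,15,-16.4,0.14,0,0,0,18.6,-19.1,0.17,0,0,0,18.6,-19.1,0.17,0,0]
}}

```text
time: 33.9
tcp_pos: [0.5222, 0.123, 0.1239]
ee_rot: [-2.838, 0.0, 1.485]
wrist_force: [-8.6, 2.6, 7.5]
grip_width: 0.094
```

Run:
```python
import numpy as np
r=89.6;L=.494
P=lambda t,r=r:np.array([-r*np.cos(L+t),r*np.sin(L+t)])
p0=P(.6);f=.305
for t,w in [(.65,.02),(.7,.04),(.75,.06),(.8,.08),(.85,.09),(.9,.1),(.95,.11),(1.,.12)]:
    d=P(t,r+.6)-p0
    print(t,[0,round(float(d@[np.cos(f),-np.sin(f)]),1),round(float(d@[-np.sin(f),-np.cos(f)]),1),w,0,0])
```

```text
0.65 [0, 2.9, -3.5, 0.02, 0, 0]
0.7 [0, 6.3, -6.5, 0.04, 0, 0]
0.75 [0, 9.9, -9.2, 0.06, 0, 0]
0.8 [0, 13.6, -11.8, 0.08, 0, 0]
0.85 [0, 17.4, -14.2, 0.09, 0, 0]
0.9 [0, 21.3, -16.3, 0.1, 0, 0]
0.95 [0, 25.4, -18.3, 0.11, 0, 0]
1.0 [0, 29.5, -20.1, 0.12, 0, 0]
```

{"fn": "drive_tool", "kwargs": {
  "rows": [0,2.9,-3.5,0.02,0,0,0,6.3,-6.5,0.04,0,0,0,9.9,-9.2,0.06,0,0,0,13.6,-11.8,0.08,0,0,0,17.4,-14.2,0.09,0,0,0,21.3,-16.3,0.1,0,0,0,25.4,-18.3,0.11,0,0,0,29.5,-20.1,0.12,0,0,0,29.5,-20.1,0.12,0,0,0,29.5,-20.1,0.12,0,0]
}}

```text
time: 34.9
tcp_pos: [0.5566, 0.12, 0.1349]
ee_rot: [-2.721, 0.0, 1.486]
wrist_force: [-4.9, -1.0, 12.3]
grip_width: 0.096
```

Run:
```python
from h import *
o,im=snap('pics/w19.png');print(o['time'],o['tcp_pos'],o['ee_rot'],o['wrist_force'],o['grip_width'])
im=bot.capture('scene')[:,:,::-1];cv2.imwrite('pics/scene2.png',cv2.resize(im[90:250,220:360],None,fx=3.7,fy=3.7,interpolation=cv2.INTER_CUBIC))
im=bot.capture('top')[:,:,::-1];cv2.imwrite('pics/top2.png',im)
p=o['tcp_pos'];cx=np.array([np.cos(-.086),np.sin(-.086)])
d=p[:2]-np.array([.4855,.1263]);X=d@cx*1000;Z=(p[2]-.0855)*1000
h=np.array([78,-42.]);v=np.array([X,Z])-h;print(X,Z,np.hypot(*v),np.arctan2(v[1],-v[0])-.494)
```

```text
34.9 [0.5566 0.12   0.1349] [-2.7207  0.0001  1.4858] [-4.933  -0.9666 12.3498] 0.09584191271516775
71.34888685966368 49.43142168025695 91.67301771229371 1.0041799531100748
```

View pics/w19.png

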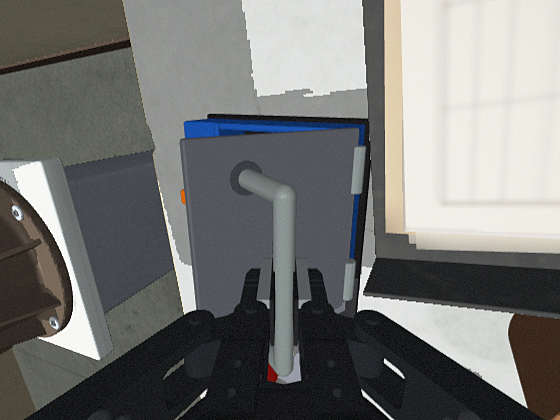

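View pics/scene2.png

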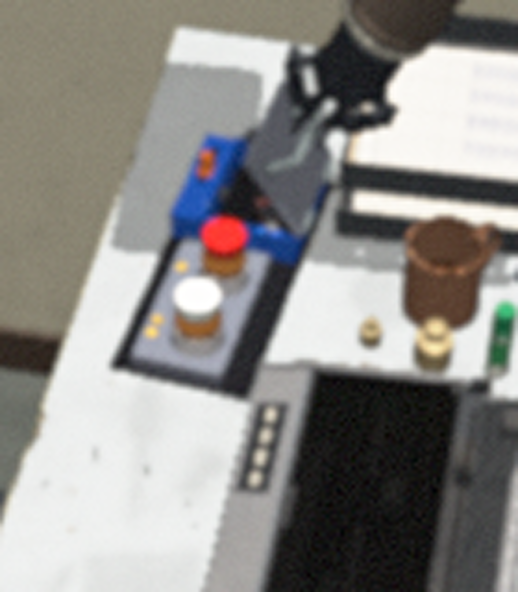

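View pics/top2.png

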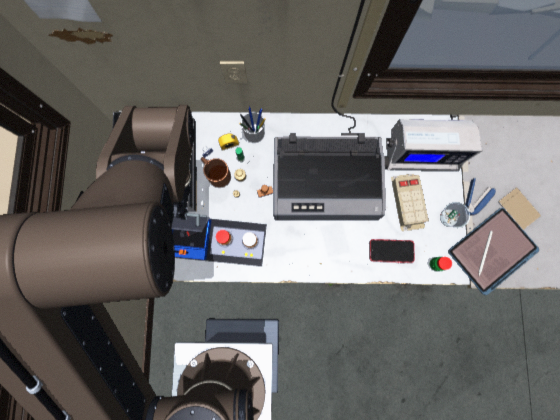

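The lid stands open at about 1.0 rad, held by its bar. Both jars stand upright in their pockets, and the mug, phone and stamp have not moved. I'll settle briefly, then hand in.

{"fn": "drive_tool", "kwargs": {
  "rows": [0,0,-0.5,0,0,0,0,0,-0.5,0,0,0,0,0,-0.5,0,0,0,0,0,-0.5,0,0,0,0,0,-0.5,0,0,0]
}}

```text
time: 35.55
tcp_pos: [0.5566, 0.12, 0.135]
ee_rot: [-2.721, 0.0, 1.486]
wrist_force: [-5.5, -1.4, 8.6]
grip_width: 0.093
```

Run:
```python
from h import *
o=bot.get_obs();print(o['time'],o['tcp_pos'],o['dq'],o['wrist_force'],o['grip_width'])
print(bot.close_job())
```

```text
35.55 [0.5566 0.12   0.135 ] [ 0.0002  0.0013  0.0016  0.0007 -0.0001 -0.0002] [-5.4849 -1.385   8.563 ] 0.09252797000314213
the job is handed in; nothing more can be done
None
```

I loaded both jars, freed the lid and handed the job in at 35.6 s with the lid held open by its bar. No verdict was reported.

- **Jars:** The red-capped jar is in the one-dot pocket and the white-capped jar is in the two-dot pocket. Each went down exactly 8 mm above its grasp height on the desk and was then let go. The last pictures show both upright.
- **Lid test and slide:** Pulling up on the bar first stopped hard at about 34 N after roughly 4 mm, so the lid was caught. I then pushed the orange slide right until it hit its end stop, and a picture confirmed it at the right end of the slot.
- **Final hold:** The lid is at about 1.0 rad, worked out from the bar's arc. The grip is closed on the bar with the arm still. The mug, phone and stamp have not moved.

**Checks that were off:**
- The push on the slide peaked at about 84 N at its stop, far more than needed. It was made with the fingertips and stayed under the 120 N wrist limit.
- The top camera read about 2–3 mm off from the wrist camera, so I placed the jars by the wrist views.
- A residual force of about 10 N remains on the wrist from a small mismatch with the lid's arc.

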